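# Close the chamber sealer and start it at the button station

## Task

Close the clear cover of the chamber sealer completely, and only then start the machine: push the big button of the start station beside it fully down, keep it down for a moment, and let it come back up. Push it firmly but do not ram it, and leave the pot in the sealer, the tall tub, the bowl and the spoon where they are.

Things in the scene. Friction and masses are not known exactly. Their poses are not given: they have to be found in the camera images.
- sealer: Chamber sealer: open-topped bare metal box 220 (x) x 240 (y) x 90 mm high, fixed to the table, with a clear plastic cover hinged along its far (+x) upper edge. Origin: centre of its underside; z up; its front (with a small dial) faces its own -x. The hinge axis is parallel to its y, 110 mm along its +x and 90.5 mm above its underside.
- lid (a joint): Opening angle of the clear cover, rad: 0 = closed flat on the box, growing as its front edge rises (to 1.4) and its upper face turns away to the sealer's +x. A plate 220 mm (hinge to front edge) x 240 x 8 mm, its underside on the hinge axis, about 0.4 kg; a stiff hinge keeps it where it is left, and 1 to 3 N down near the front edge closes it. It starts standing open.
- lid_handle (a point): Middle of the grip bar of the cover's black handle: 100 mm long, parallel to the hinge, 190 mm from the hinge line and 35 mm above the cover's upper face, which is bare and flat on both sides of the handle (more than 60 mm of it each side). It moves with the cover.
- stand: Foot of the start station: dark steel disc 120 mm across with an upright tube, fixed to the table. Origin: centre of its underside, on the tube's axis; z up. On a stem in the tube rides the grey button head, square to the foot and facing its -x. The head is clamped at a different height each time, which is NOT reported: find it by touch or camera. It is rigid and cannot be pushed down.
- stand_top_line (a point): Point on the table straight below the centre of the head's level flat top (50 mm along the foot's x, 120 mm along its y); it is 35 mm along the foot's +x from the tube's axis. Axes as the foot's. The level top is 150 to 210 mm above the table, different each time and not reported. It is free to touch from above.
- stand_face_line (a point): Point on the table straight below the centre of the head's flat sloping face (100 x 120 mm); 30 mm along the foot's -x from the tube's axis. Axes as the foot's. The face's centre is 35 mm lower than the head's level top. Its normal leans 35 degrees from vertical towards the foot's -x. The button's axis is this normal through the face's centre.
- start (a joint): Travel of the round metal button along its tilted axis, m: 0 = up, 0.012 = fully down, on a hard stop. Flat cap 54 mm across in a black guard collar (60 mm inside, 72 outside, 16 mm off the sloping face). The cap's top is 14 mm off the face at rest, 2 mm off it fully down, so follow it 14 mm into the collar. Spring: 4 N to start, 10 N at the bottom; comes back up by itself.
- pot: Low round plastic pot with a white cap, 84 mm across, 58 mm high, standing in the sealer. Origin: centre of its underside.
- tall_tub: Tall round clear plastic tub with a white cap, 110 mm across, 140 mm high, standing behind the work. Origin: centre of its underside.
- bowl: Steel bowl 150 mm across, 60 mm high, standing at the left. Origin: centre of its underside.
- spoon: Steel spoon 240 mm long lying on the table at the right. Origin: mid-length, on the underside; x along it.

How it is judged:
On the way, in this order (a step that is already met when the one before it is completed fails the run):
1. the cover is closed while the button is still up (value of joint lid below 0.04 rad and value of joint start below 0.003 m), for 0.2 s.
2. the button is fully down with the cover closed (value of joint start above 0.0105 m and value of joint lid below 0.04 rad), for 0.2 s.
At the end, for the whole second after the job is handed in: The button is back up (within 2 mm), the cover is closed (within 0.04 rad), the pot is within 40 mm and the tall tub, bowl and spoon are within 30 mm of where they started (value of joint start below 0.002 m and value of joint lid below 0.04 rad and distance of pot from where it was at the start of the episode below 0.04 m and distance of each of tall_tub, bowl, spoon from where it was at the start of the episode below 0.03 m); the robot touches nothing.
It fails at once if the button is pressed (over 4 mm) while the cover is still open (over 0.1 rad) (value of joint start above 0.004 m and value of joint lid above 0.1 rad).
It fails at once if the button is rammed: the fingers or arm push on it with over 60 N (contact force between any of the fingers, the arm and start above 60 N).
It fails at once if the tall tub, bowl or spoon is disturbed (moved over 60 mm) (distance of any of tall_tub, bowl, spoon from where it was at the start of the episode above 0.06 m).
It also fails if it takes over 54 s, if anything falls off the work surface, if the arm or the gripper's body presses on something with over 40 N, if the wrist force passes 120 N, or if a joint passes its speed limit or range.

## Robot

A 7-joint arm with a two-finger parallel gripper is mounted at the origin on the work surface. World frame = base frame: x ahead of the robot, y to its left, z up, the work surface at z = 0. Lengths are in m, angles in rad, forces in N, time in s.
With the tool pointing down it reaches from about 0.425 to 0.875 m from the base axis. Payload 4.7 kg.
Tool frame: the origin (TCP) lies on the centre line of the jaws, within the pads' length; the fingertips stand 19 mm ahead of it and the grasp point (between the pads) is the TCP (ctrl.nose_length is the distance from the TCP to the fingertips, in m); z points along the fingers, x is the direction in which the jaws open and shut, and the axes are right-handed (so a half turn about z gives the same grasp; the last joint's range is limited). The gripper opens to 87 mm and grips with 3 to 60 N. Pads are 19 mm wide; open, the fingers measure 117 mm over their backs; the gripper's body (75 mm by 190 mm) begins 51 mm behind the grasp point.
Start: joints at [1.308, 0.321, -0.07, 1.45, 0.023, 1.371, -0.057], TCP at [0.178, -0.625, 0.242] pointing down, gripper open.
Joint ranges: [-2.86, 2.86], [-0.3, 2.09], [-1.38, 1.24], [0.06, 2.45], [-1.56, 4.7], [0.09, 2.05], [-2.69, 2.69]. Speed limits (rad/s): [2.57, 2.57, 3.14, 3.14, 3.14, 3.14, 3.14].

## Interface

Orientations are given as a rotation vector (axis times angle).
In Python, from bench import ctrl gives the robot as it stands. The module is installed in compiled form; this text tells all that it offers.
- The arm moves only by the shell command python3 -m crank 'ROWS' [OPENING] [FORCE]. ROWS is a JSON object of lists of equal length, an entry for each row: "dp": the shift along the tool's x, y, z in cm, a list of three; "delta_rot": the turn, a rotation vector about the tool's x, y, z in rad, a list of three. In form: {"dp": [[x, y, z], ...], "delta_rot": [[rx, ry, rz], ...]}. A call has exactly 8 rows; each row shifts and turns the commanded pose from where the row before left it, along the tool's axes as they then stand; what a row does not reach is not made up. A row lasts 1/10 s, in which the tool goes at most 50 mm and 8.59 degrees, less where a joint would pass 70% of its speed; a pose out of reach is approached as far as the arm can. A call with a gripper value outside its range is refused whole. OPENING is the finger opening in cm, from 0 to 8.7, set as the call begins (- or left out, the last holds). The fingers move at their own pace and stop on an object; FORCE is the grip in N (left out, the last holds). Time passes only in rows, so rows that do not move let the fingers close, or fill a call up. It gives the time, the measured TCP pose, the force and the opening at its end, in the units of the state.
- ctrl.get_state(): the state, without advancing time (a new reading comes with each control period).
- ctrl.get_image(name): name is "scene" or "side" or "wrist"; returns the picture (480x640x3 uint8, blue, green, red); there is no depth.
- ctrl.camera_info(name): a dict with "camera_matrix" (3x3 intrinsics, pixels), "xyz" and "orientation" of the camera in the world. Camera axes: x right, y down, z forward; pixel columns grow to the right and rows downward; lengths in m; the calibration is good to about 2 mm. A picture is of the moment at which its call begins: read the wrist's pose just before it. camera_info takes no time and is no camera call; for the wrist camera it gives the pose at the moment of the call.
- ctrl.close_job(): hands the job in, once; it reports no verdict.
The state is a dict: "time": time; "joint_positions": joint angles; "qd": joint speeds; "joint_torque": joint torques, N m; "position": TCP position; "tool_rot": TCP orientation; "ft_force": force on the tool from outside, world axes, zero at the start; "torque": the same for the moment, N m; "grip_width": opening from 0.0 (shut) to 1.0 (fully open).
Only numpy, scipy, OpenCV 4.12 (cv2) and the standard library are available. Lean on these libraries where they do the work, as an engineer would, in place of code of your own. Each camera call takes 0.05 s, during which the arm holds its last target.

## Working session

There is one attempt and no reset: what is moved stays moved. The work goes in short steps, Python scripts to look and compute and a shell command to move; the robot and the scene stay as the last step left them, time stands still between calls to the robot, and variables do not carry over. Pictures are saved under pics/ and viewed, and the job is handed in when it is done.

```bash
mkdir -p pics; python3 - <<'E'
from bench import ctrl
import cv2
print(ctrl.get_state())
for n in ["scene","side","wrist"]:
    print(n,ctrl.camera_info(n))
    cv2.imwrite(f"pics/{n}0.png",ctrl.get_image(n))
E
```

```text
{'time': 0.0, 'joint_positions': array([ 1.30808852,  0.32186317, -0.07009258,  1.45165839,  0.02259719,
        1.37082817, -0.05689355]), 'qd': array([-3.45497133e-04, -1.32375062e-03,  1.95437067e-03, -1.99866817e-03,
       -7.23086694e-05,  3.15456721e-04, -7.38674797e-04]), 'joint_torque': array([ 4.71169369e-04, -4.91298938e+01, -4.03821375e-01, -3.12528920e+01,
       -6.40775403e-02,  4.35592909e-02,  1.48785712e-04]), 'position': array([ 0.17745214, -0.62476545,  0.24044381]), 'tool_rot': array([-2.505828  ,  1.89299823,  0.00255386]), 'ft_force': array([ 0.3517313 ,  0.24497013, -0.79365062]), 'torque': array([ 0.00540065, -0.01677059, -0.03116714]), 'grip_width': 0.9966116365017327}
scene {'camera_matrix': array([[495.91437183,   0.        , 324.50347644],
       [  0.        , 495.91437183, 236.50286735],
       [  0.        ,   0.        ,   1.        ]]), 'xyz': array([ 0.45351874, -0.42259242,  1.43086584]), 'orientation': array([-2.75926861,  0.49077076, -0.07640065])}
side {'camera_matrix': array([[512.25647321,   0.        , 321.11856533],
       [  0.        , 512.25647321, 244.63331773],
       [  0.        ,   0.        ,   1.        ]]), 'xyz': array([-0.19439505,  0.19428963,  1.20738524]), 'orientation': array([-1.66526948,  2.05323374, -0.70965064])}
wrist {'camera_matrix': array([[332.47935768,   0.        , 318.01370068],
       [  0.        , 332.47935768, 243.28561363],
       [  0.        ,   0.        ,   1.        ]]), 'xyz': array([ 0.24854176, -0.60598043,  0.38244   ]), 'orientation': array([ 2.32827422, -1.75760101, -0.24336001])}
```

View pics/scene0.png

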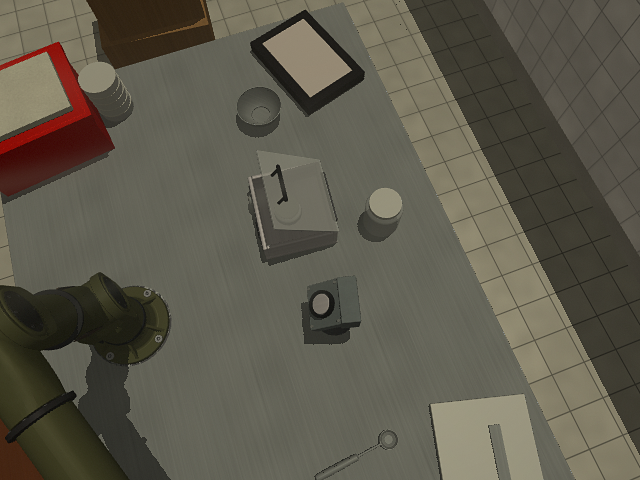

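View pics/side0.png

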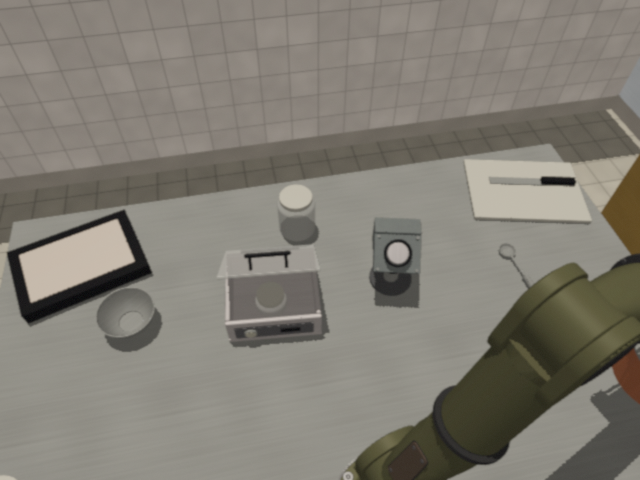

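View pics/wrist0.png

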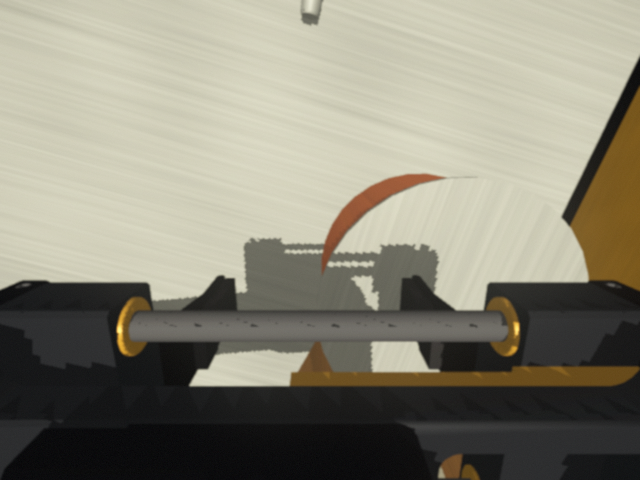

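The scene view has the sealer at (290,205), the start station at (330,305), the tub at (383,210), the bowl at (258,110) and the spoon at (360,455). In the side view the sealer is at (272,290), the lid handle at (267,258) and the button at (398,252). I'll zoom in for exact pixels.

```bash
python3 - <<'E'
import cv2
a=cv2.imread("pics/scene0.png");b=cv2.imread("pics/side0.png")
cv2.imwrite("pics/sc_seal.png",cv2.resize(a[140:270,235:405],None,fx=4.5,fy=4.5,interpolation=cv2.INTER_CUBIC))
cv2.imwrite("pics/sc_st.png",cv2.resize(a[265:355,290:380],None,fx=6,fy=6,interpolation=cv2.INTER_CUBIC))
cv2.imwrite("pics/si_seal.png",cv2.resize(b[235:345,210:330],None,fx=5,fy=5,interpolation=cv2.INTER_CUBIC))
cv2.imwrite("pics/si_st.png",cv2.resize(b[210:300,360:440],None,fx=6,fy=6,interpolation=cv2.INTER_CUBIC))
E
```

```text
(no output)
```

View pics/sc_seal.png

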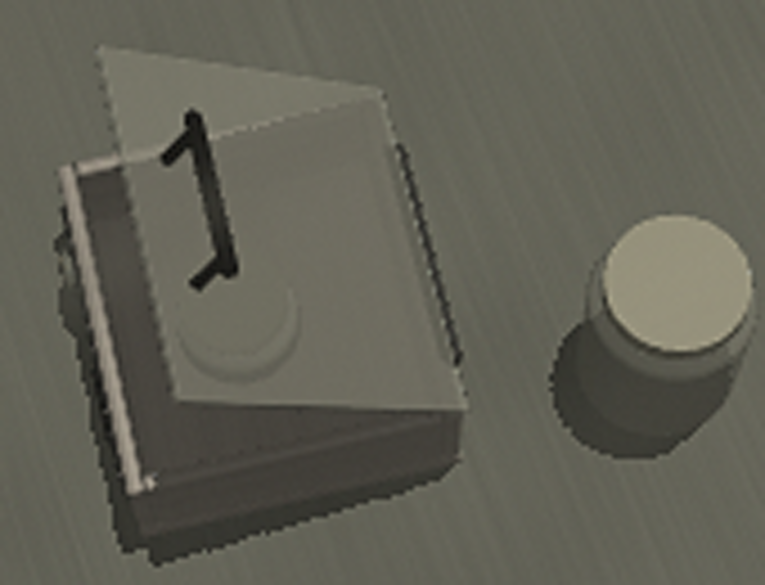

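View pics/sc_st.png

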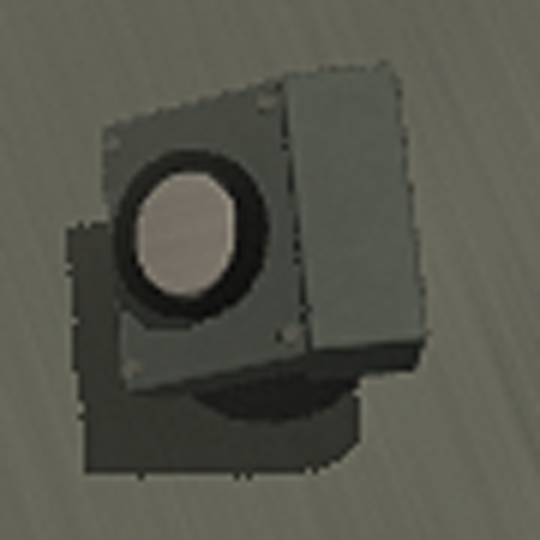

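View pics/si_seal.png

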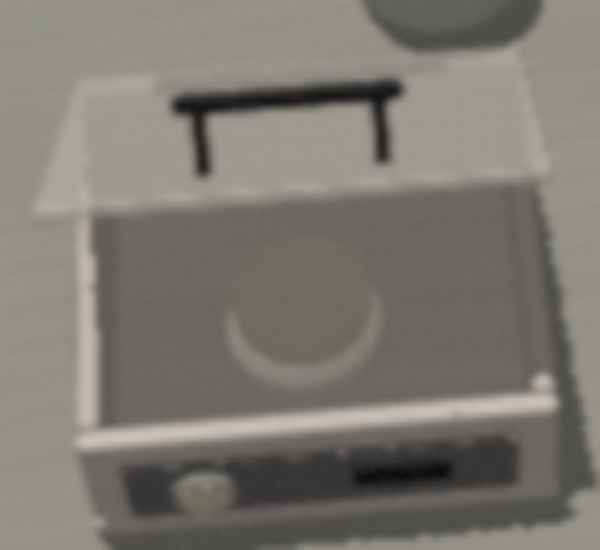

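View pics/si_st.png

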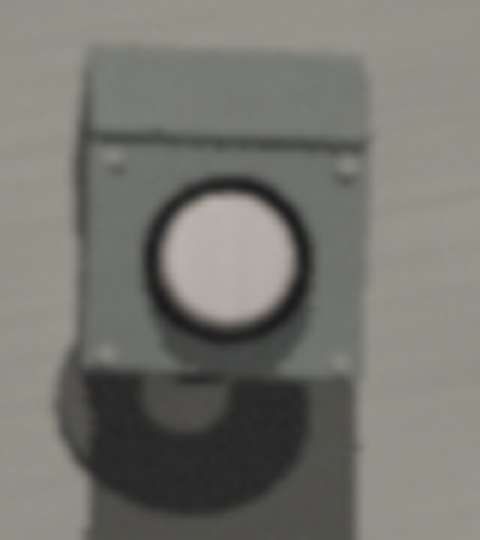

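```bash
cat > h.py <<'E'
import numpy as np, cv2
from scipy.spatial.transform import Rotation as R
from bench import ctrl
def cam(n):
    c=ctrl.camera_info(n); return c["camera_matrix"],c["xyz"],R.from_rotvec(c["orientation"]).as_matrix()
def ray(n,px,c=None):
    K,o,M=c or cam(n); d=M@np.linalg.inv(K)@np.array([px[0],px[1],1.]); return o,d/np.linalg.norm(d)
def plane(n,px,z):
    o,d=ray(n,px); return o+d*(z-o[2])/d[2]
def proj(n,p):
    K,o,M=cam(n); q=K@(M.T@(np.array(p)-o)); return q[:2]/q[2]
def tri(r1,r2):
    (o1,d1),(o2,d2)=r1,r2
    s=np.linalg.lstsq(np.c_[d1,-d2],o2-o1,rcond=None)[0]
    a=o1+s[0]*d1;b=o2+s[1]*d2; return (a+b)/2,np.linalg.norm(a-b)
def crop(u,s,off): return ((u[0]+.5)/s-.5+off[0],(u[1]+.5)/s-.5+off[1])
E
python3 - <<'E'
from h import *
np.set_printoptions(precision=4,suppress=True)
S=lambda u:ray("scene",crop(u,4.5,(235,140)))
D=lambda u:ray("side",crop(u,5,(210,235)))
for n,a,b in [("hL",(195,118),(177,104)),("hR",(231,268),(398,90)),
 ("freeL?",(100,47),(80,80)),("freeR?",(178,400),(515,52)),("freeL2",(100,47),(38,212)),("freeR2",(178,400),(545,178)),
 ("hingeL",(382,95),(38,212)),("hingeR",(465,408),(545,178)),("hingeL2",(382,95),(80,80)),("hingeR2",(465,408),(515,52)),
 ("boxFL",(68,168),(82,438)),("boxFR",(138,488),(555,400))]:
    p,e=tri(S(a),D(b)); print(n,p,e)
S=lambda u:ray("scene",crop(u,6,(290,265)))
D=lambda u:ray("side",crop(u,6,(360,210)))
for n,a,b in [("capctr",(186,234),(229,259)),("collar",(192,238),(229,259)),
 ("edgeL",(285,80),(90,136)),("edgeR",(308,352),(365,147)),("topbackL",(395,68),(90,45)),("topbackR",(425,338),(362,57)),
 ("lowL",(105,130),(80,368)),("lowR",(125,390),(352,380))]:
    p,e=tri(S(a),D(b)); print(n,p,e)
print(ctrl.get_state()["time"])
E
```

```text
hL [0.5448 0.2122 0.237 ] 0.0003631026083385158
hR [0.5327 0.1102 0.2376] 0.003661894507752708
freeL? [0.5071 0.2452 0.3061] 0.015421539099651327
freeR? [0.4894 0.043  0.2862] 0.039870624064746354
freeL2 [0.5058 0.2835 0.2255] 0.0027140285865605803
freeR2 [0.4789 0.0496 0.2219] 0.0019527537920064166
hingeL [ 0.6931  0.313  -0.0264] 0.0211021052563545
hingeR [0.6453 0.0365 0.0129] 0.056766239602665906
hingeL2 [0.6805 0.2634 0.0924] 0.0028426131533214466
hingeR2 [0.6515 0.0301 0.0955] 0.0030118553917431036
boxFL [0.4646 0.286  0.0861] 0.0012956670322579957
boxFR [0.4386 0.0536 0.0868] 0.004477269651828318
capctr [ 0.5281 -0.1668  0.1668] 0.001489485452251541
collar [ 0.5304 -0.1684  0.1632] 0.000788146603217327
edgeL [ 0.5903 -0.1218  0.1855] 0.0007337058969769387
edgeR [ 0.5582 -0.2349  0.1881] 0.00030043783837778275
topbackL [ 0.6361 -0.1343  0.1903] 0.0006334038173631271
topbackR [ 0.6049 -0.2477  0.1917] 0.002141111947205828
lowL [ 0.5129 -0.1012  0.1264] 0.0005157693485806792
lowR [ 0.4826 -0.2136  0.1267] 0.00027176019780888875
0.15
```

I triangulated both objects, and the sizes agree with what was given:
- **Lid:** it measures 0.218 m from hinge to edge, at about 0.64 rad, and the hinge is at z≈0.094. The sealer's yaw is about -0.117.
- **Start station:** the head top is at about 0.189 and the cap's top centre at about (0.528,-0.166,0.166). Yaw is about -0.276.

Next I'll raise the arm, swing it clear and close the fingers.

```bash
python3 -m crank '{"dp":[[0,0,-4],[-1.6,-4.3,-1.2],[-1.6,-4.3,-1.2],[-1.6,-4.3,-1.2],[-1.6,-4.3,-1.2],[-1.6,-4.3,-1.2],[-1.6,-4.3,-1.2],[-1.6,-4.3,-1.2]],"delta_rot":[[0,0,0],[0,0,0],[0,0,0],[0,0,0],[0,0,0],[0,0,0],[0,0,0],[0,0,0]]}' 0 20; python3 -m crank '{"dp":[[0,0,0],[0,0,0],[0,0,0],[0,0,0],[0,0,0],[0,0,0],[0,0,0],[0,0,0]],"delta_rot":[[0,0,0.1],[0,0,0.1],[0,0,0.1],[0,0,0.093],[0,0,0],[0,0,0],[0,0,0],[0,0,0]]}'
cat > st.py <<'E'
from h import *
import sys
np.set_printoptions(precision=4,suppress=True)
s=ctrl.get_state();M=R.from_rotvec(s["tool_rot"]).as_matrix();L=ctrl.nose_length
print("t",s["time"],"q",s["joint_positions"],"F",s["ft_force"],"g",s["grip_width"]);print("x",M[:,0],"z",M[:,2],"tcp",s["position"],"tip",s["position"]+L*M[:,2])
if len(sys.argv)>1:
    t=np.array([float(a) for a in sys.argv[1:4]]); print("tool delta cm to tip target",100*M.T@(t-s["position"]-L*M[:,2]))
E
python3 st.py 0.514 0.079 0.25
```

```text
time: 0.95
position: [0.4377, -0.4339, 0.3659]
tool_rot: [2.506, -1.894, -0.0]
ft_force: [0.1, -1.0, -0.2]
grip_width: 0.353
time: 1.75
position: [0.4365, -0.4353, 0.3655]
tool_rot: [2.09, -2.346, -0.0]
ft_force: [-0.2, -0.4, -0.2]
grip_width: 0.003
t 1.75 q [ 0.9144  0.2311 -0.2156  1.3237  0.0491  1.592  -0.9808] F [-0.2427 -0.4224 -0.1609] g 0.0029998148763716445
x [-0.1151 -0.9934 -0.    ] z [-0.0001  0.     -1.    ] tcp [ 0.4365 -0.4353  0.3655] tip [ 0.4365 -0.4353  0.3465]
tool delta cm to tip target [-51.9778  -1.779    9.6508]
```

```bash
python3 -m crank '{"dp":[[-4.7,-0.2,0],[-4.7,-0.2,0],[-4.7,-0.2,0],[-4.7,-0.2,0],[-4.7,-0.2,0],[-4.7,-0.2,0],[-4.7,-0.2,0],[-4.7,-0.2,0]],"delta_rot":[[0,0,0],[0,0,0],[0,0,0],[0,0,0],[0,0,0],[0,0,0],[0,0,0],[0,0,0]]}'; python3 -m crank '{"dp":[[-4.7,0,0],[-4.7,0,2],[-4.7,0,2],[0,0,2],[0,0,2],[0,0,0],[0,0,0],[0,0,0]],"delta_rot":[[0,0,0],[0,0,0],[0,0,0],[0,0,0],[0,0,0],[0,0,0],[0,0,0],[0,0,0]]}'; python3 st.py 0.514 0.079 0.212
python3 - <<'E'
from h import *
cv2.imwrite("pics/sc1.png",ctrl.get_image("scene")[100:340,180:440].repeat(2,0).repeat(2,1))
cv2.imwrite("pics/si1.png",ctrl.get_image("side")[180:380,180:440].repeat(3,0).repeat(3,1))
E
```

```text
time: 2.55
position: [0.496, -0.0618, 0.3659]
tool_rot: [-2.089, 2.346, -0.002]
ft_force: [0.3, 0.3, 0.4]
grip_width: 0.005
time: 3.35
position: [0.5128, 0.0742, 0.2877]
tool_rot: [-2.087, 2.346, -0.002]
ft_force: [0.1, -0.4, -0.3]
grip_width: 0.007
t 3.35 q [ 0.4449  0.0508 -0.6578  1.6852  0.0318  1.4143 -1.9046] F [ 0.1354 -0.3936 -0.2893] g 0.006983494923803246
x [-0.1164 -0.9932 -0.0003] z [ 0.002  0.    -1.   ] tcp [0.5128 0.0742 0.2877] tip [0.5129 0.0742 0.2687]
tool delta cm to tip target [-0.4885 -0.0448  5.6724]
```

View pics/sc1.png

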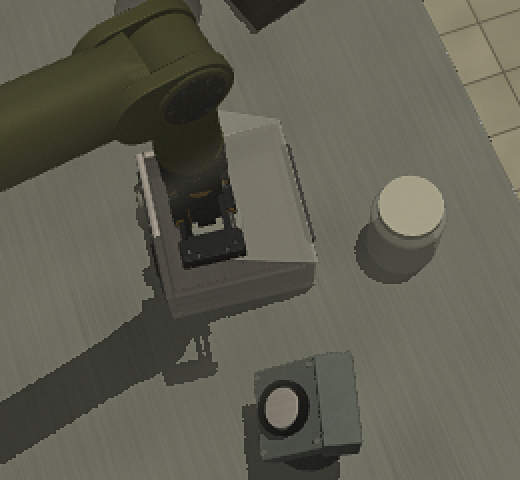

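View pics/si1.png

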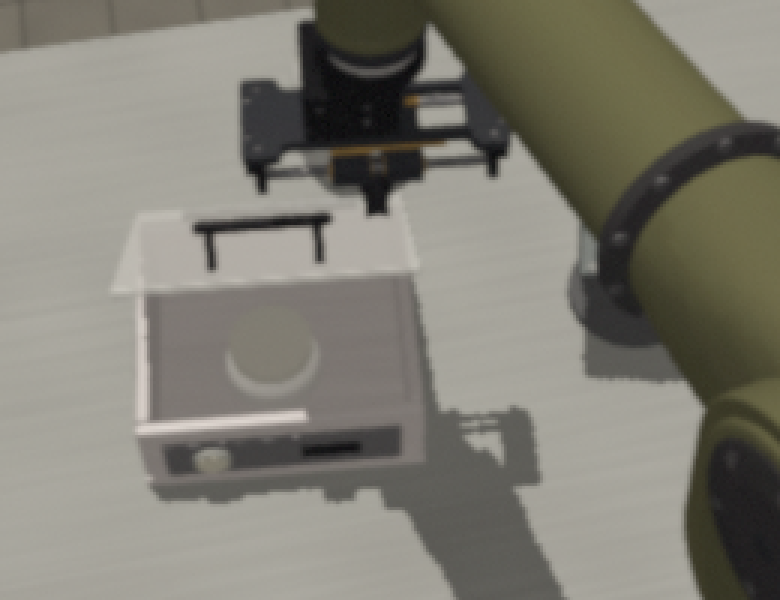

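The fingers are above the bare face on the near (-y) side of the handle, and the lid hasn't moved. Now I'll push it down along its arc.

```bash
python3 -m crank '{"dp":[[-0.4,0,2],[0,0,2],[0,0,1.2],[0,0.8,1.3],[0,0.8,1.3],[0,0.7,1.3],[0,0.6,1.3],[0,0,0]],"delta_rot":[[0,0,0],[0,0,0],[0,0,0],[0,0,0],[0,0,0],[0,0,0],[0,0,0],[0,0,0]]}'; python3 st.py 0.474 0.084 0.1;python3 - <<'E'
from h import *
cv2.imwrite("pics/si2.png",ctrl.get_image("side")[180:380,180:440].repeat(3,0).repeat(3,1))
E
```

```text
time: 4.25
position: [0.4826, 0.0815, 0.1812]
tool_rot: [2.087, -2.345, -0.002]
ft_force: [0.8, 0.2, -0.8]
grip_width: 0.004
t 4.25 q [ 0.4358  0.0556 -0.6712  1.8971  0.037   1.2035 -1.935 ] F [ 0.7573  0.1576 -0.7802] g 0.0038643150333390244
x [-0.116  -0.9933  0.0008] z [-0.0022 -0.0005 -1.    ] tcp [0.4826 0.0815 0.1812] tip [0.4825 0.0815 0.1622]
tool delta cm to tip target [-0.1538  0.8606  6.2171]
```

View pics/si2.png

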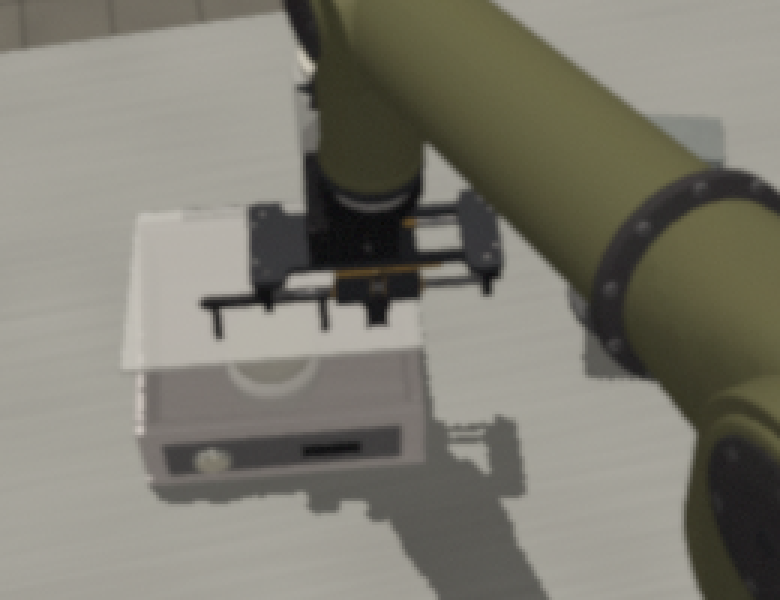

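The lid is following the fingers, now about half closed with low force. I'll keep going.

```bash
python3 -m crank '{"dp":[[0,0.3,1.2],[0,0.3,1.2],[0,0.2,1.2],[0,0.1,1],[0,0,0.7],[0,0,0.4],[0,0,0.3],[0,0,0.2]],"delta_rot":[[0,0,0],[0,0,0],[0,0,0],[0,0,0],[0,0,0],[0,0,0],[0,0,0],[0,0,0]]}'; python3 st.py 0.474 0.084 0.098
```

```text
time: 5.1
position: [0.4749, 0.0826, 0.1202]
tool_rot: [2.088, -2.347, 0.0]
ft_force: [-1.3, 0.2, 1.6]
grip_width: 0.008
t 5.1 q [ 0.4212  0.1075 -0.6752  1.9836  0.0765  1.0755 -1.9748] F [-1.3149  0.2435  1.6279] g 0.008210556016671935
x [-0.1161 -0.9932  0.0003] z [-0.0003 -0.0003 -1.    ] tcp [0.4749 0.0826 0.1202] tip [0.4749 0.0826 0.1012]
tool delta cm to tip target [-0.1317  0.1024  0.3182]
```

```bash
python3 -m crank '{"dp":[[0,0,0.1],[0,0,0.1],[0,0,0.1],[0,0,0.1],[0,0,0.1],[0,0,0],[0,0,0],[0,0,0]],"delta_rot":[[0,0,0],[0,0,0],[0,0,0],[0,0,0],[0,0,0],[0,0,0],[0,0,0],[0,0,0]]}'; python3 st.py 0.474 0.084 0.098
```

```text
time: 5.9
position: [0.4751, 0.0827, 0.1178]
tool_rot: [2.088, -2.346, 0.002]
ft_force: [-7.8, -1.3, 18.0]
grip_width: 0.005
t 5.9 q [ 0.4194  0.1113 -0.6756  1.9856  0.081   1.0705 -1.9791] F [-7.7516 -1.2904 17.9736] g 0.004992214104740779
x [-0.116  -0.9932  0.0015] z [ 0.0002 -0.0016 -1.    ] tcp [0.4751 0.0827 0.1178] tip [0.4751 0.0827 0.0988]
tool delta cm to tip target [-0.1164  0.1288  0.0768]
```

18 N at tip z=0.0988, against an expected cover top of 0.0985, so the lid is closed. I'll lift off and verify.

```bash
python3 -m crank '{"dp":[[0,0,-1],[0,0,-3],[0,0,-4.5],[0,0,-4.5],[0,0,-4.5],[2,0,-4],[4,0,0],[4,0,0]],"delta_rot":[[0,0,0],[0,0,0],[0,0,0],[0,0,0],[0,0,0],[0,0,0],[0,0,0],[0,0,0]]}'; python3 -m crank '{"dp":[[4,0,0],[4,0,0],[4,0,0],[2.5,0,0],[0,0,0],[0,0,0],[0,0,0],[0,0,0]],"delta_rot":[[0,0,0],[0,0,0],[0,0,0],[0,0,0],[0,0,0.08],[0,0,0.08],[0,0,0],[0,0,0]]}'; python3 st.py .484 -.153 .232; python3 - <<'E'
from h import *
cv2.imwrite("pics/sc3.png",ctrl.get_image("scene")[100:340,180:440].repeat(2,0).repeat(2,1))
cv2.imwrite("pics/si3.png",ctrl.get_image("side")[180:380,180:440].repeat(3,0).repeat(3,1))
E
```

```text
time: 6.7
position: [0.4641, -0.0171, 0.3324]
tool_rot: [-2.09, 2.342, -0.006]
ft_force: [0.6, -0.5, -0.8]
grip_width: 0.004
time: 7.5
position: [0.4466, -0.1605, 0.3305]
tool_rot: [-1.897, 2.504, -0.001]
ft_force: [-0.3, 0.2, 0.0]
grip_width: 0.003
t 7.5 q [ 0.6873 -0.0734 -0.3727  1.7097 -0.0266  1.4998 -1.5275] F [-0.3411  0.2093  0.0163] g 0.0026491138270101538
x [-0.2706 -0.9627  0.0002] z [ 0.0004 -0.0003 -1.    ] tcp [ 0.4466 -0.1605  0.3305] tip [ 0.4466 -0.1605  0.3115]
tool delta cm to tip target [-1.736  -3.3913  7.9506]
```

View pics/sc3.png

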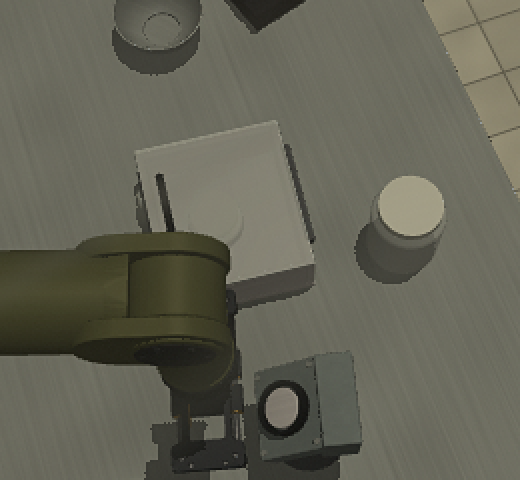

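View pics/si3.png

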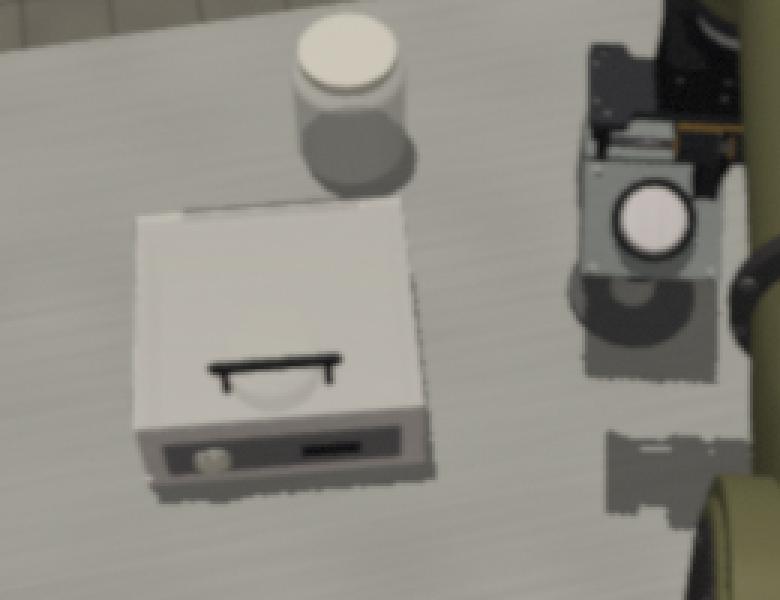

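The cover is flat on the box all the way round, with the handle upright, and the pot, tub and bowl haven't moved. Next I'll tilt the tool onto the button's axis.

```bash
python3 -m crank '{"dp":[[0,-1,0],[0,-1,0],[0,-1,0],[0,0,0],[0,0,0],[0,0,0],[0,0,0],[0,0,0]],"delta_rot":[[0,0,0],[0.12,0,0],[0.12,0,0],[0.12,0,0],[0.12,0,0],[0.13,0,0],[0,0,0],[0,0,0]]}'; python3 st.py .484 -.153 .232
```

```text
time: 8.4
position: [0.4924, -0.1769, 0.316]
tool_rot: [-1.703, 2.255, -0.507]
ft_force: [1.9, -0.8, 0.7]
grip_width: 0.002
t 8.4 q [ 0.3415 -0.2951 -0.0288  1.994  -0.0331  0.9977 -1.5246] F [ 1.9065 -0.7636  0.7497] g 0.002007136983047586
x [-0.273  -0.962  -0.0046] z [ 0.4157 -0.1136 -0.9024] tcp [ 0.4924 -0.1769  0.316 ] tip [ 0.5003 -0.1791  0.2989]
tool delta cm to tip target [-2.0361  4.9413  5.0613]
```

The tilt stopped at 25.5°, with joint 2 at its limit. Lowering should free it, so I'll go down to the standoff and tilt the rest there.

```bash
python3 st.py .495 -.157 .225; python3 -m crank '{"dp":[[-0.5,1,1.2],[-0.5,1,1.2],[-0.5,0.9,1.2],[-0.5,0.8,1.2],[0,0,1],[0,0,0],[0,0,0],[0,0,0]],"delta_rot":[[0,0,0],[0,0,0],[0,0,0],[0,0,0],[0,0,0],[0.06,0,0],[0.06,0,0],[0.04,0,0]]}'; python3 st.py .495 -.157 .215
```

```text
t 8.4 q [ 0.3415 -0.2951 -0.0288  1.994  -0.0331  0.9977 -1.5246] F [ 1.9065 -0.7636  0.7497] g 0.002007136983047586
x [-0.273  -0.962  -0.0046] z [ 0.4157 -0.1136 -0.9024] tcp [ 0.4924 -0.1769  0.316 ] tip [ 0.5003 -0.1791  0.2989]
tool delta cm to tip target [-1.9484  4.1892  6.1956]
time: 9.2
position: [0.515, -0.1664, 0.2394]
tool_rot: [-1.626, 2.164, -0.654]
ft_force: [0.8, 0.4, 0.0]
grip_width: 0.007
t 9.2 q [ 0.4485 -0.2994 -0.1587  2.1989 -0.0864  0.6484 -1.5173] F [0.8495 0.3941 0.0445] g 0.007428723892086802
x [-0.2768 -0.9609 -0.0053] z [ 0.5368 -0.1501 -0.8303] tcp [ 0.515  -0.1664  0.2394] tip [ 0.5252 -0.1693  0.2237]
tool delta cm to tip target [-0.3412  3.1727 -1.0838]
```

```bash
python3 -m crank '{"dp":[[-0.1,0.8,0],[-0.1,0.8,0],[-0.1,0.8,0],[0,0.8,0],[0,0,0],[0,0,0],[0,0,0],[0,0,0]],"delta_rot":[[0,0,0],[0,0,0],[0,0,0],[0,0,0],[0,0,0],[0,0,0],[0,0,0],[0,0,0]]}'; python3 st.py .5056 -.1597 .1988
```

```text
time: 10.0
position: [0.5048, -0.1606, 0.2163]
tool_rot: [-1.632, 2.17, -0.642]
ft_force: [0.2, -0.2, -0.2]
grip_width: 0.005
t 10.0 q [ 0.4417 -0.3008 -0.1608  2.2437 -0.0862  0.6157 -1.5226] F [ 0.2356 -0.207  -0.2374] g 0.005155235522585408
x [-0.2757 -0.9612 -0.0064] z [ 0.5286 -0.1461 -0.8362] tcp [ 0.5048 -0.1606  0.2163] tip [ 0.5149 -0.1634  0.2004]
tool delta cm to tip target [-0.0943  0.9185 -0.4078]
```

Joint 2 is right at its limit, but going forward along the axis relieves it. I'm 9 mm upslope of the axis, and the collar allows about 15 mm. I'll advance and centre on the way.

```bash
python3 -m crank '{"dp":[[0,0,0.5],[0,0,0.5],[-0.1,0.1,0.5],[0,0.2,0.4],[0,0.2,0.2],[0,0.2,0],[0,0,0],[0,0,0]],"delta_rot":[[0,0,0],[0,0,0],[0,0,0],[0,0,0],[0,0,0],[0,0,0],[0,0,0],[0,0,0]]}'; python3 st.py .5277 -.166 .166
python3 - <<'E'
from h import *
cv2.imwrite("pics/sc4.png",cv2.resize(ctrl.get_image("scene")[255:355,270:390],None,fx=5,fy=5))
cv2.imwrite("pics/si4.png",cv2.resize(ctrl.get_image("side")[190:300,340:460],None,fx=5,fy=5))
E
```

```text
time: 10.8
position: [0.5103, -0.161, 0.1947]
tool_rot: [-1.632, 2.171, -0.642]
ft_force: [0.3, 0.3, 0.2]
grip_width: 0.002
t 10.8 q [ 0.443  -0.2635 -0.1695  2.2623 -0.079   0.5599 -1.5315] F [0.3376 0.3343 0.2142] g 0.001974709547323468
x [-0.2758 -0.9612 -0.0063] z [ 0.5283 -0.1461 -0.8364] tcp [ 0.5103 -0.161   0.1947] tip [ 0.5204 -0.1638  0.1788]
tool delta cm to tip target [0.0167 0.0631 1.4899]
```

View pics/sc4.png

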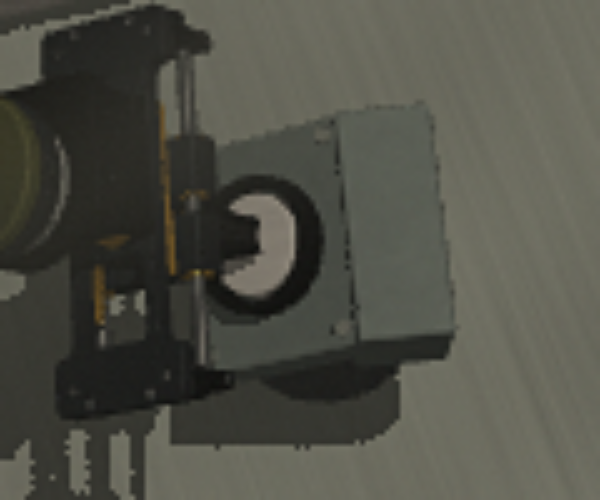

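View pics/si4.png

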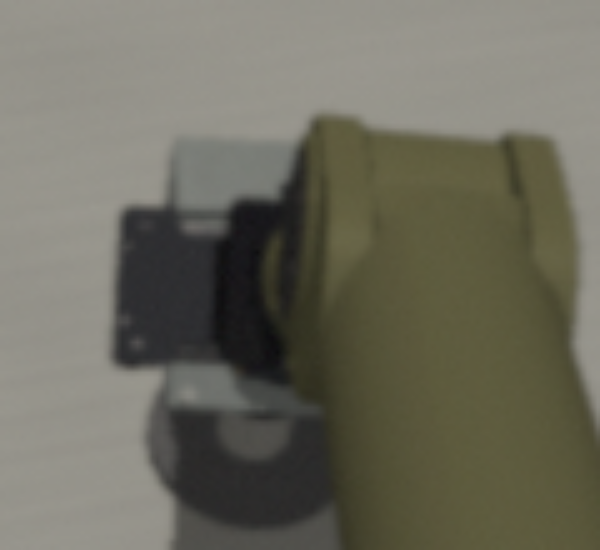

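The closed fingers are centred over the cap, about 15 mm off it and clear of the collar. I'll advance slowly to contact.

```bash
python3 -m crank '{"dp":[[0,0,0.4],[0,0,0.4],[0,0,0.3],[0,0,0.2],[0,0,0.2],[0,0,0.2],[0,0,0.2],[0,0,0]],"delta_rot":[[0,0,0],[0,0,0],[0,0,0],[0,0,0],[0,0,0],[0,0,0],[0,0,0],[0,0,0]]}'; python3 st.py .5343 -.1679 .1562
```

```text
time: 11.7
position: [0.5207, -0.1638, 0.179]
tool_rot: [-1.632, 2.17, -0.642]
ft_force: [-4.9, 1.3, 6.5]
grip_width: 0.007
t 11.7 q [ 0.4458 -0.2174 -0.1767  2.2615 -0.0684  0.5144 -1.5406] F [-4.944   1.3134  6.4933] g 0.007195318898198203
x [-0.2757 -0.9612 -0.0063] z [ 0.5285 -0.1461 -0.8362] tcp [ 0.5207 -0.1638  0.179 ] tip [ 0.5307 -0.1665  0.1631]
tool delta cm to tip target [0.0359 0.0617 0.7887]
```

The force is 8.3 N along the axis, so the button is part-way down its spring. I'll ease it onto the stop.

```bash
python3 -m crank '{"dp":[[0,0,0.1],[0,0,0.1],[0,0,0.1],[0,0,0.1],[0,0,0],[0,0,0],[0,0,0],[0,0,0]],"delta_rot":[[0,0,0],[0,0,0],[0,0,0],[0,0,0],[0,0,0],[0,0,0],[0,0,0],[0,0,0]]}'; python3 st.py .5343 -.1679 .1562
```

```text
time: 12.5
position: [0.5221, -0.1642, 0.1771]
tool_rot: [-1.633, 2.171, -0.642]
ft_force: [-21.9, 6.3, 21.4]
grip_width: 0.008
t 12.5 q [ 0.4464 -0.2109 -0.1781  2.2606 -0.066   0.5094 -1.5427] F [-21.8803   6.251   21.403 ] g 0.007551904177940217
x [-0.2757 -0.9612 -0.006 ] z [ 0.5281 -0.1462 -0.8365] tcp [ 0.5221 -0.1642  0.1771] tip [ 0.5321 -0.167   0.1612]
tool delta cm to tip target [0.0344 0.0771 0.543 ]
```

31 N axially with almost no further motion, so it's on something hard. But the tip is about 5 mm short of my predicted bottom. I'll check by reading the spring curve as I back off slowly: from bottom it should give about 12 mm of travel, 10 N falling to 4 N.

```bash
Z='"delta_rot":[[0,0,0],[0,0,0],[0,0,0],[0,0,0],[0,0,0],[0,0,0],[0,0,0],[0,0,0]]}'
cat > ax.py <<'E'
from h import *
s=ctrl.get_state();M=R.from_rotvec(s["tool_rot"]).as_matrix();n=np.array([-.552,.157,.819])
print("axial F %.1f  tip depth below cap est %.1f mm"%(s["ft_force"]@n,-1000*(s["position"]+ctrl.nose_length*M[:,2]-np.array([.5277,-.166,.166]))@n))
E
python3 ax.py
python3 -m crank '{"dp":[[0,0,-0.1],[0,0,-0.1],[0,0,-0.1],[0,0,0],[0,0,0],[0,0,0],[0,0,0],[0,0,0]],"delta_rot":[[0,0,0],[0,0,0],[0,0,0],[0,0,0],[0,0,0],[0,0,0],[0,0,0],[0,0,0]]}' >/dev/null; python3 ax.py
python3 -m crank '{"dp":[[0,0,-0.1],[0,0,-0.1],[0,0,-0.1],[0,0,0],[0,0,0],[0,0,0],[0,0,0],[0,0,0]],"delta_rot":[[0,0,0],[0,0,0],[0,0,0],[0,0,0],[0,0,0],[0,0,0],[0,0,0],[0,0,0]]}' >/dev/null; python3 ax.py
python3 -m crank '{"dp":[[0,0,-0.1],[0,0,-0.1],[0,0,-0.1],[0,0,0],[0,0,0],[0,0,0],[0,0,0],[0,0,0]],"delta_rot":[[0,0,0],[0,0,0],[0,0,0],[0,0,0],[0,0,0],[0,0,0],[0,0,0],[0,0,0]]}' >/dev/null; python3 ax.py
python3 -m crank '{"dp":[[0,0,-0.1],[0,0,-0.1],[0,0,-0.1],[0,0,0],[0,0,0],[0,0,0],[0,0,0],[0,0,0]],"delta_rot":[[0,0,0],[0,0,0],[0,0,0],[0,0,0],[0,0,0],[0,0,0],[0,0,0],[0,0,0]]}' >/dev/null; python3 ax.py
python3 -m crank '{"dp":[[0,0,-0.1],[0,0,-0.1],[0,0,-0.1],[0,0,0],[0,0,0],[0,0,0],[0,0,0],[0,0,0]],"delta_rot":[[0,0,0],[0,0,0],[0,0,0],[0,0,0],[0,0,0],[0,0,0],[0,0,0],[0,0,0]]}' >/dev/null; python3 ax.py; python3 st.py
```

```text
axial F 30.6  tip depth below cap est 6.6 mm
axial F 8.6  tip depth below cap est 4.9 mm
axial F 8.1  tip depth below cap est 2.0 mm
axial F 6.2  tip depth below cap est -0.8 mm
axial F 4.6  tip depth below cap est -3.8 mm
axial F -0.1  tip depth below cap est -6.6 mm
t 16.5 q [ 0.4444 -0.2439 -0.1727  2.2626 -0.075   0.5407 -1.5349] F [-0.1978 -1.1228  0.0181] g 0.008429309605877393
x [-0.2758 -0.9612 -0.0064] z [ 0.5277 -0.1459 -0.8368] tcp [ 0.5144 -0.1621  0.1876] tip [ 0.5245 -0.1649  0.1717]
```

The spring curve confirms a full press. Contact was lost about 12 mm above the stop, with the force falling from about 9 N to 4.6 N, so the cap simply sits about 5 mm higher than I'd estimated. The button is released, so I'll withdraw along the axis, then upright the tool and lift.

```bash
python3 -m crank '{"dp":[[0,0,-0.5],[0,0,-0.6],[0,0,-0.6],[0,-0.4,-0.6],[0,-0.8,-0.8],[0,-1,-1],[0,-1,-1],[0,-1,-1]],"delta_rot":[[0,0,0],[0,0,0],[0,0,0],[0,0,0],[-0.08,0,0],[-0.1,0,0],[-0.1,0,0],[-0.1,0,0]]}';python3 st.py; python3 -m crank '{"dp":[[0,0,-1.5],[0,0,-2],[0,0,-2],[3,0,-2],[4,0,-1],[4,0,0],[4,0,0],[4,0,0]],"delta_rot":[[0,0,0],[0,0,0],[0,0,0],[0,0,0],[0,0,0],[0,0,0],[0,0,0],[0,0,0]]}';python3 -m crank '{"dp":[[4,0,0],[4,0,0],[0,0,0],[0,0,0],[0,0,0],[0,0,0],[0,0,0],[0,0,0]],"delta_rot":[[0,0,0],[0,0,0],[0,0,0],[0,0,0],[0,0,0],[0,0,0],[0,0,0],[0,0,0]]}'; python3 st.py
python3 - <<'E'
from h import *
cv2.imwrite("pics/sc5.png",ctrl.get_image("scene"))
cv2.imwrite("pics/si5.png",ctrl.get_image("side"))
E
```

```text
time: 17.3
position: [0.5234, -0.1653, 0.2618]
tool_rot: [-1.809, 2.404, -0.234]
ft_force: [0.3, 0.6, 0.2]
grip_width: 0.007
t 17.3 q [ 0.4521 -0.0396 -0.1876  1.8306 -0.0111  1.1515 -1.5836] F [0.3452 0.5611 0.2379] g 0.007048033857447429
x [-0.2761 -0.9611 -0.006 ] z [ 0.1911 -0.0488 -0.9804] tcp [ 0.5234 -0.1653  0.2618] tip [ 0.5271 -0.1663  0.2431]
time: 18.1
position: [0.4532, -0.3447, 0.3428]
tool_rot: [-1.808, 2.401, -0.238]
ft_force: [0.6, 0.1, -0.2]
grip_width: 0.004
time: 18.9
position: [0.4327, -0.4196, 0.3413]
tool_rot: [-1.811, 2.401, -0.235]
ft_force: [0.3, 0.3, 0.7]
grip_width: 0.009
t 18.9 q [ 0.6859  0.0633  0.105   1.571  -0.1126  1.337  -1.0426] F [0.2575 0.3093 0.7047] g 0.00876879045097725
x [-0.2744 -0.9616 -0.0063] z [ 0.1928 -0.0486 -0.98  ] tcp [ 0.4327 -0.4196  0.3413] tip [ 0.4363 -0.4206  0.3227]
```

View pics/sc5.png

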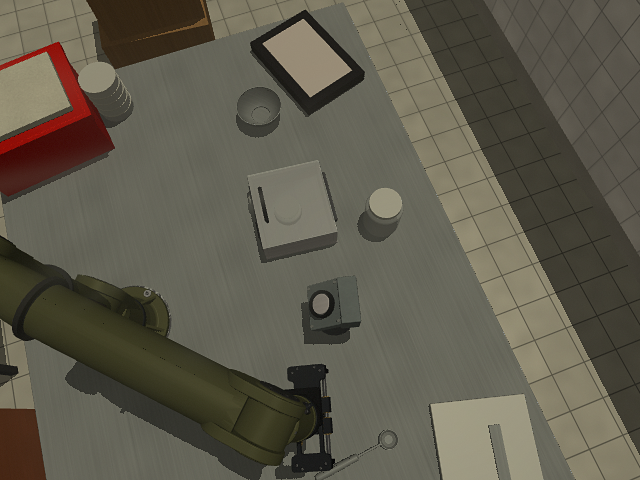

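View pics/si5.png

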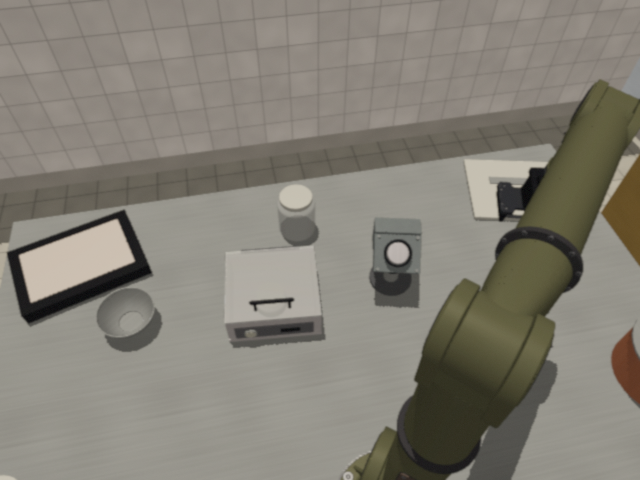

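The cover looks flat, the button cap has its initial appearance, and the tub, bowl and spoon are where they were. As a last check I'll compare the handle height and the cap with the first pictures.

```bash
python3 - <<'E'
from h import *
np.set_printoptions(precision=4,suppress=True)
def blob(f,x0,y0,x1,y1,th):
    g=cv2.cvtColor(cv2.imread(f),cv2.COLOR_BGR2GRAY)[y0:y1,x0:x1]; m=(g<th).astype(np.uint8)
    n,l,st,c=cv2.connectedComponentsWithStats(m); i=1+np.argmax(st[1:,4]); print(f,st[i],c[i]+[x0,y0]); return c[i]+[x0,y0]
a=blob("pics/sc5.png",254,180,275,228,55); b=blob("pics/si5.png",245,294,300,303,70)
print(tri(ray("scene",a),ray("side",b)))
for n,x0,y0,x1,y1 in [("sc",305,285,345,325),("si",380,235,415,270)]:
    f0="pics/%s0.png"%{"sc":"scene","si":"side"}[n]
    for f in (f0,"pics/%s5.png"%n):
        g=cv2.cvtColor(cv2.imread(f),cv2.COLOR_BGR2GRAY)[y0:y1,x0:x1];m=(g>(115 if n=="sc" else 170)).astype(np.uint8);M=cv2.moments(m,True);print(f,M["m00"],M["m10"]/max(M["m00"],1)+x0,M["m01"]/max(M["m00"],1)+y0)
E
```

```text
pics/sc5.png [ 7 18  8 25 79] [264.2785 210.6962]
pics/si5.png [  5   5  43   4 101] [274.0495 300.7426]
(array([0.4753, 0.1566, 0.1205]), np.float64(0.011242636199122216))
pics/scene0.png 46.0 323.2173913043478 301.52173913043475
pics/sc5.png 117.0 322.1794871794872 302.3333333333333
pics/side0.png 254.0 397.29527559055117 252.16535433070865
pics/si5.png 280.0 397.48571428571427 252.27142857142857
```

The handle masks clipped the bar: the two rays miss by 11 mm. I'll redo that with the bar's visible ends.

```bash
python3 - <<'E'
from h import *
a=cv2.imread("pics/sc5.png");b=cv2.imread("pics/si5.png")
A=cv2.resize(a[175:235,245:285],None,fx=9,fy=9,interpolation=cv2.INTER_CUBIC);B=cv2.resize(b[285:345,215:330],None,fx=6,fy=6,interpolation=cv2.INTER_CUBIC)
o=np.zeros((560,800,3),np.uint8);o[:540,:100]=0
cv2.imwrite("pics/ha.png",A);cv2.imwrite("pics/hb.png",B)
E
```

```text
(no output)
```

View pics/ha.png

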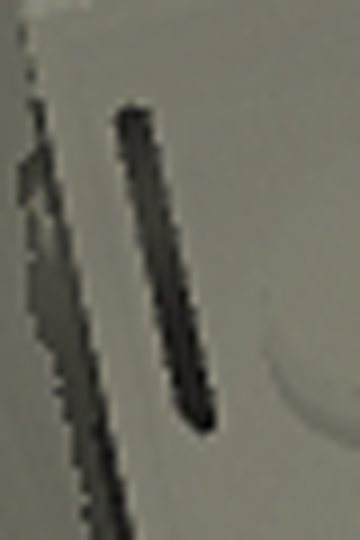

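View pics/hb.png

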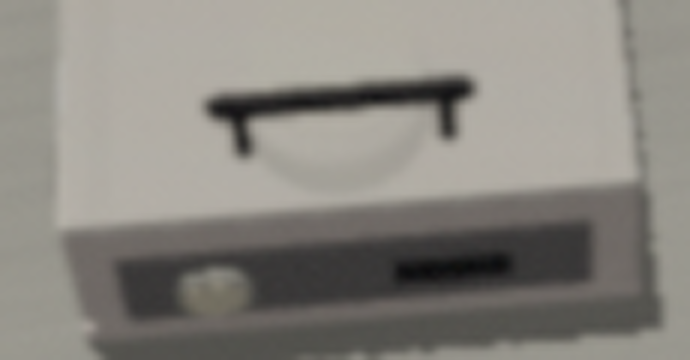

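```bash
python3 - <<'E'
from h import *
S=lambda u:ray("scene",crop(u,9,(245,175)))
D=lambda u:ray("side",crop(u,6,(215,285)))
print(tri(S((133,112)),D((212,107))),tri(S((201,425)),D((470,88))))
s=ctrl.get_state(); print(s["time"],s["ft_force"],s["qd"].round(3))
print(ctrl.close_job())
E
```

```text
(array([0.480356  , 0.22036441, 0.13296707]), np.float64(0.0025562020501303483)) (array([0.46908401, 0.11428465, 0.12811556]), np.float64(0.0017830803565276891))
19.0 [-0.35259648 -0.42869458 -0.05420522] [ 0.004  0.003  0.004 -0.002  0.001  0.001  0.002]
the job is handed in; nothing more can be done
None
```

I closed the sealer cover first, then pressed the start button fully down, held it for about 0.4 s and let it come back up. I then drew the arm clear and handed the job in at 19.0 s.

- **Cover:** the fingers met 18 N with their tips at z = 0.0988 m, where the top of the closed cover should be at 0.0985 m. In the last pictures the middle of the handle measures about 0.131 m high, against 0.1335 m if closed and 0.141 m at the 0.04 rad limit.
- **Button:** I pushed up to about 31 N along its axis, against a hard stop. On release the force fell smoothly from about 9 N to 4.6 N, and contact was lost about 12 mm above the stop. In the side picture the cap is back where it started.
- **Other objects:** the tub, bowl and spoon look unmoved in the last pictures, and so does the pot through the clear cover. I judged these by eye, not by measurement. The arm is touching nothing.

Some checks disagreed or came close to a limit:
- **Cap height:** the real cap sits about 5 mm higher than my camera estimate, so I relied on the force readings.
- **Joint 2:** it stood at its lower limit while I tilted the tool, reading -0.3008 rad once against -0.30. The tool ended about 2° short of the button's 35° tilt.
- **Handle height:** my first attempt at this final check was no good because the image mask was clipped. I redid it from the ends of the handle bar.

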